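# Check the chassis corner with the square

### The arm

A 7-joint arm with a two-finger parallel gripper is mounted at the origin on the work surface. World frame = base frame: x ahead of the robot, y to its left, z up, the work surface at z = 0. Lengths are in m, angles in rad, forces in N, time in s.
With the tool pointing down it reaches from about 0.4 to 0.875 m from the base axis. Payload 19.3 kg.
Tool frame: the origin (TCP) lies at the very end of the fingers, on their centre line; the grasp point (between the pads) lies 19 mm behind it; z points along the fingers, y is the line along which they close (so a half turn about z gives the same grasp; the last joint's range is limited). The gripper opens to 85 mm and grips with 20 to 120 N. Pads are 22 mm wide; open, the fingers measure 114 mm over their backs; the gripper's body (76 mm by 85 mm) begins 54 mm behind the grasp point. The pads swing forward as they close: fully open they stand 13 mm farther back than shut.
Start: joints at [-1.239, 0.521, -0.036, 1.599, 0.021, 1.021, -0.113], TCP at [0.244, 0.575, 0.21] pointing down, gripper open.
Joint ranges: [-2.91, 2.91], [-0.3, 2.13], [-1.5, 1.42], [0.17, 2.43], [-1.26, 4.41], [0.16, 1.93], [-2.52, 2.52]. Speed limits (rad/s): [1.89, 1.89, 2.39, 2.39, 3.01, 3.01, 3.01].

### API

Orientations are given as [roll, pitch, yaw] about the fixed x, y, z axes, in that order (R = Rz(yaw) Ry(pitch) Rx(roll)).
In Python, from workcell import bot gives the robot as it stands. The module is installed in compiled form; this text tells all that it offers.
- The arm moves only by the tool apply_moves, never from a script. Its arguments are lists of equal length, an entry for each row: "claw": the finger opening in m, from 0 to 0.0854; "xyz": the shift along the tool's x, y, z in m, a list of three; "twist": the turn, a rotation vector about the tool's x, y, z in rad, a list of three. A call has 1 to 20 rows; each row shifts and turns the commanded pose from where the row before left it, along the tool's axes as they then stand; what a row does not reach is not made up. A row lasts 1/10 s, in which the tool goes at most 50 mm and 8.59 degrees, less where a joint would pass 70% of its speed; a pose out of reach is approached as far as the arm can. A call with a gripper value outside its range is refused whole. The fingers move at their own pace and stop on an object; "force" is the grip in N (left out, the last holds). Time passes only in rows, so rows that do not move let the fingers close. It gives the time, the measured TCP pose, the force, the opening and the grip force at its end, in the units of the state.
- bot.observe(): the state, without advancing time (a new reading comes with each control period).
- bot.grab_frame(name): name is "side" or "top"; returns a dict with "img" (384x512x3 uint8, red, green, blue), "vfov" (degrees; the focal length in pixels is half the picture's height over the tangent of half this angle, whatever the lens; pixels are square), "cx", "cy" (the principal point, pixels), "view" (4x4, takes a point from world to camera coordinates). Camera axes: x right, y up, looking along -z (the intrinsics and any distortion apply to the point x, -y, -z); pixel columns grow to the right and rows downward; lengths in m; the calibration is good to about 2 mm. A picture is of the moment at which its call begins. There is no depth.
- bot.job_done(): hands the job in; it is judged then, once.
Trained networks look in the newest picture that a camera, given by its name, has taken for a name from the list of things; names that differ only in an ending like _2 or _b are one class to them, and where a whole thing is asked for, a point or a joint stands for the part that bears it (a point fixed in the world has none). Each returns a list of dicts, best first, with "score" (0 to 1); they miss things now and then, are a little off and sometimes report something else, mostly with a low value. They report only what shows in the picture. A call takes as long as a camera call. They do not tell look-alikes from the thing itself.
- bot.find_in(camera, query): "position" ([x, y, z] in m, in world coordinates, good to about 4 mm: the middle of the surface that is visible of it).
The state is a dict: "clock": time; "qpos": joint angles; "qd": joint speeds; "joint_efforts": joint torques, N m; "position": TCP position; "tool_rot": TCP orientation; "force": force on the tool from outside, world axes, zero at the start; "moment": the same for the moment, N m; "grip_width": finger opening in m; "finger_force": force on a finger pad.
Only numpy, scipy, OpenCV 4.12 (cv2) and the standard library are available. Lean on these libraries where they do the work, as an engineer would, in place of code of your own. Each camera call takes 0.05 s, during which the arm holds its last target. There are 200 camera calls.

### The job

Take the metal square by its wooden post and press its two legs lightly against the two faces of the radio chassis corner that points towards the robot, so that both legs lie flush on their faces, and keep a steady push of about 7 newtons on each face for a full second; the thin sheet dents at 20. Then lay the square back flat in the middle of its cork mat and let go, leaving the other things on the counter as they are.

Things in the scene. Friction and masses are not known exactly. Their poses are not given: they have to be found in the camera images.
- square: The square: an aluminium L lying flat, 20 mm high, with an upright walnut post at its heel; 0.15 to 0.24 kg. Origin: inner corner of the L, at its underside. x = the bisector, from the heel to between the legs; z up. The inner sides of the legs are the measuring faces. At the start it lies on the mat, its x roughly away from the robot (within 0.65 rad).
- square_grip (a point): Where to grip: the middle of the post, 27 mm behind the square's origin (-x), 30 mm above its underside. The post is 24 x 24 mm, sides along the square's x and y, 62 mm high from the underside. Grip it with the fingers closing along the square's y: the sides looking to +y and -y are free right down.
- square_mid (a point): Middle of the square's outline, at its underside, 10 mm along +x from its origin. This point goes back to the middle of the mat.
- left_leg: The square's left leg, part of it (pose: same origin and axes as square). It runs at +45 degrees from x, to 80 mm from the origin; 14 mm wide, 20 mm high. Its inner side runs through the origin line and is relieved over the first 8 mm.
- right_leg: The square's right leg, the mirror image: at -45 degrees from x (pose: same origin and axes as square).
- chassis: The radio chassis, an aluminium box fixed to the counter, parts on top; its sides span heights of 6 to 56 mm. Origin: on the counter, where by the drawing the corner to be checked stands, the one towards the robot; x = bisector of that corner, into the box; z up. The left face leaves the corner at +45 degrees from x, 150 mm long, the right one at -45 degrees, 170 mm.
- face_line (a point): On the drawing's bisector, 50 mm inside the corner, at the box's top. The corner is a true 90 degrees and the faces are plane, but the box sits in long slotted holes: it really stands up to 5 mm off the drawing position along the chassis x and up to 5 mm along its y, not turned. Only touch or a close look tells. It is rigid and does not shift under forces below 40 N.
- check_spot (a point): Where by the drawing the square's origin comes for the check, 8 mm above the counter (2 to 20 mm will do), the square's x along the chassis x, level, left leg on the left face, right leg on the right face; the real spot is up to 5 mm off each way. Aim for 7 N on each face; 4 to 11 N is a proper check.
- mat: Cork mat 180 x 180 mm, 4 mm thick, fixed to the counter; origin at the centre of its underside. The square lies on it at the start and at the end.
- shield: Bystander: chrome tube shield, an upright sleeve 32 mm across, 55 mm high; origin at the centre of its foot.
- tube_a: Bystander: tall glass rectifier tube standing upright, 46 mm across, 121 mm high; origin at the centre of its foot.
- tube_b: Bystander: the other tall glass rectifier tube, the same.
- socket: Bystander: tan ceramic socket, 38 mm across, 16 mm high; origin at the centre of its foot.
- puller: Bystander: walnut handled tube puller, lying, 170 mm long, 22 mm high.
- driver: Bystander: screwdriver, lying, 180 mm long.
There are look-alikes about, which are no part of the job. Leave any green or turquoise look-alike of the chassis alone.

How it is judged:
On the way:
1. held square flush on the corner for 0.9 s unbroken: each leg presses the chassis with 4 to 11 N, x axes within 0.02 rad, level within 0.06 rad, underside 1 to 22 mm above the counter (contact force between left_leg and chassis between 4 and 11 N and contact force between right_leg and chassis between 4 and 11 N and angle between the x axis of square and the x axis of chassis, either way round below 0.02 rad and angle between square's own z axis and vertical below 0.06 rad and z of square in the frame of chassis between 0.001 and 0.022 m and contact force between the fingers and square above 1 N), for 0.9 s.
At the end, for the whole second after the job is handed in: The square lies flat (within 0.05 rad) and at rest on the cork mat, released, the middle of its outline within 30 mm of the mat's centre (horizontal distance between square_mid and mat below 0.03 m and angle between square's own z axis and vertical below 0.05 rad and z of square in the frame of mat between 0.001 and 0.007 m and linear speed of square below 0.01 m/s and contact force between the fingers and square below 0.1 N); the robot touches nothing.
It fails at once if a leg presses the chassis with more than 20 N (contact force between any of left_leg, right_leg and chassis above 20 N).
It fails at once if the arm or fingers press on the chassis with more than 5 N (contact force between any of the fingers, the arm and chassis above 5 N).
It fails at once if a bystander is moved by more than 20 mm or a tube or the shield is tipped (distance of any of shield, tube_a, tube_b, socket, puller, driver from where it was at the start of the episode above 0.02 m or angle between any of tube_a, tube_b, shield's own z axis and vertical above 0.3 rad).
It also fails if it takes over 67 s, if anything falls off the work surface, if the arm or the gripper's body presses on something with over 40 N, if the wrist force passes 120 N, or if a joint passes its speed limit or range.

## Working session

There is one attempt and no reset: what is moved stays moved. The work goes in short steps, Python scripts to look and compute and a tool call to move; the robot and the scene stay as the last step left them, time stands still between calls to the robot, and variables do not carry over. Pictures are saved under pics/ and viewed, at most 10 in all, crops included, and the job is handed in when it is done.

Besides the shell and the picture viewer there is one more tool, called in YAML: its name, and indented under it one key for each argument. apply_moves: Moves the arm, as the interface text tells. Its arguments: {"type":"object","properties":{"claw":{"type":"array"},"xyz":{"type":"array"},"twist":{"type":"array"},"force":{"type":"number"}},"required":["claw","xyz","twist"]}

```bash
mkdir -p pics; cat > h.py <<'E'
import numpy as np, cv2
from workcell import bot
from scipy.spatial.transform import Rotation as Rn
def K(f):
    h=f['img'].shape[0]; fl=h/2/np.tan(np.radians(f['vfov'])/2); return fl
def proj(f,p):
    c=(np.asarray(f['view'])@np.append(p,1))[:3]; fl=K(f)
    return np.array([f['cx']+fl*c[0]/-c[2], f['cy']+fl*c[1]/c[2]])
def ray(f,u,v):
    V=np.asarray(f['view']); fl=K(f)
    d=np.array([(u-f['cx'])/fl,-(v-f['cy'])/fl,-1]); R=V[:3,:3]
    return -R.T@V[:3,3], R.T@d
def onz(f,u,v,z):
    o,d=ray(f,u,v); return o+d*(z-o[2])/d[2]
def save(f,n,crop=None,s=1):
    im=f['img'][:,:,::-1]
    if crop: im=im[crop[1]:crop[3],crop[0]:crop[2]]
    cv2.imwrite('pics/'+n,cv2.resize(im,None,fx=s,fy=s,interpolation=cv2.INTER_CUBIC))
E
python3 - <<'E'
from h import *
import numpy as np; np.set_printoptions(precision=4,suppress=True)
s=bot.observe(); print({k:np.round(v,3) for k,v in s.items()})
for c in ['side','top']:
    f=bot.grab_frame(c); save(f,c+'0.png',s=1.5); print(c,f.keys(),f['vfov'],f['cx'],f['cy'],np.array(f['view']))
    for q in ['square','square_grip','square_mid','chassis','face_line','mat','shield','tube_a','socket','puller','driver','left_leg','right_leg']:
        for d in bot.find_in(c,q)[:3]: print(q,np.round(d['position'],3),round(d['score'],2),proj(f,d['position']).round())
E
```

```text
{'clock': np.float64(0.0), 'qpos': array([-1.239,  0.522, -0.036,  1.6  ,  0.021,  1.021, -0.113]), 'qd': array([-0.   ,  0.001,  0.001,  0.001,  0.001, -0.001,  0.   ]), 'joint_efforts': array([  0.002, -92.71 ,   1.98 , -36.995,   0.018,   0.008,  -0.   ]), 'position': array([0.244, 0.575, 0.209]), 'tool_rot': array([-3.14,  0.  ,  2.74]), 'force': array([ 0.181,  0.202, -0.539]), 'moment': array([-0.013,  0.022, -0.009]), 'finger_force': np.float64(0.0), 'grip_width': np.float64(0.086)}
side dict_keys(['img', 'vfov', 'cx', 'cy', 'view']) 46.833392722995924 250.38303115092734 189.25218142854035 [[-0.9116 -0.411  -0.0004  0.4272]
 [ 0.1972 -0.4383  0.8769 -0.1625]
 [-0.3606  0.7993  0.4807 -1.3877]
 [ 0.      0.      0.      1.    ]]
square [0.543 0.181 0.02 ] 0.6 [206. 226.]
square_grip [0.54  0.183 0.021] 0.74 [207. 226.]
square_mid [0.535 0.176 0.025] 0.72 [209. 224.]
chassis [ 0.307 -0.116  0.056] 0.79 [306. 190.]
chassis [0.82  0.097 0.053] 0.68 [149. 188.]
face_line [0.822 0.098 0.054] 0.97 [149. 188.]
face_line [0.63  0.457 0.078] 0.73 [128. 251.]
face_line [ 0.303 -0.111  0.
[... 631 characters left out ...]

chassis [0.831 0.069 0.054] 0.93 [232.  70.]
chassis [ 0.634 -0.189  0.057] 0.84 [315. 132.]
chassis [ 0.309 -0.139  0.055] 0.61 [300. 239.]
face_line [0.827 0.064 0.056] 0.82 [233.  71.]
face_line [ 0.308 -0.142  0.057] 0.82 [301. 239.]
face_line [ 0.635 -0.188  0.056] 0.77 [315. 131.]
mat [0.525 0.203 0.005] 0.72 [190. 170.]
tube_a [ 0.571 -0.462  0.097] 0.86 [412. 149.]
tube_a [0.631 0.431 0.092] 0.62 [109. 131.]
socket [0.669 0.238 0.016] 0.7 [179. 124.]
puller [ 0.305 -0.351  0.019] 0.64 [368. 239.]
driver [0.332 0.371 0.026] 0.82 [134. 230.]
left_leg [ 0.639 -0.188  0.056] 0.18 [315. 130.]
right_leg [0.539 0.156 0.024] 0.64 [204. 164.]
right_leg [ 0.571 -0.462  0.097] 0.52 [412. 149.]
```

View pics/top0.png

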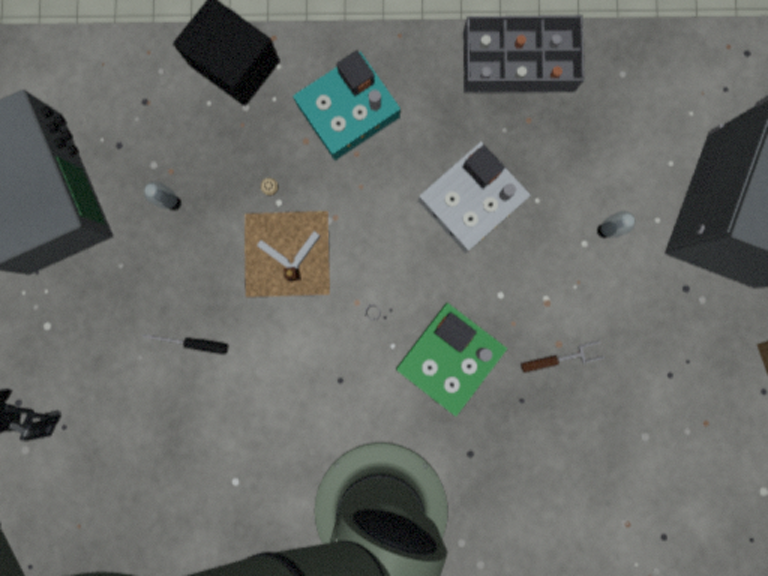

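View pics/side0.png

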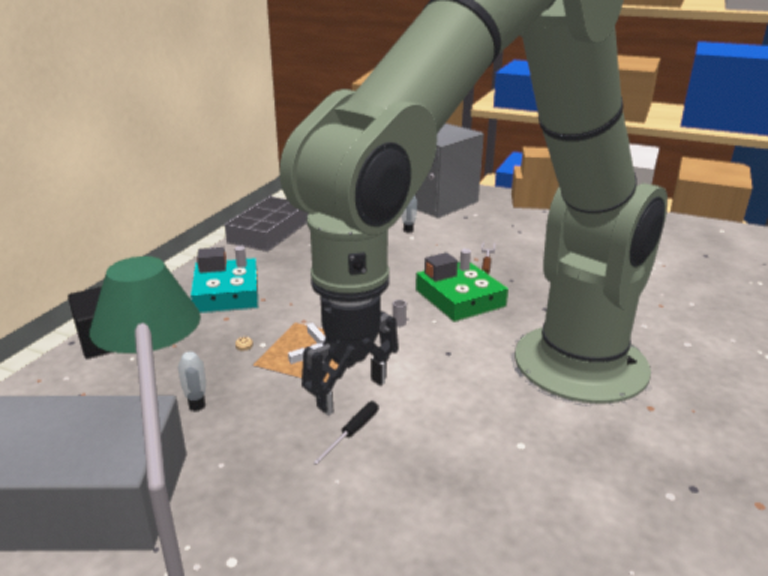

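The top view (1.5x) shows three chassis: turquoise at (347,105), bare aluminium at (475,197) and green at (455,358). The aluminium one fits "an aluminium box", since the other two are the coloured look-alikes. The square lies on the mat at (290,255) with its post at (291,272). The shield is at (373,312) and the socket at (268,186). In the side view the arm hides the grey chassis. I'll confirm with an enlarged crop.

```bash
python3 - <<'E'
from h import *
f=bot.grab_frame('top'); save(f,'crop1.png',(155,85,365,215),3.8)
np.save('top.npy',f['img'])
for uv in [(163.5,141),(219.5,141),(219.5,198),(163.5,198)]: print(uv,onz(f,*uv,0.004).round(4))
E
```

```text
(163.5, 141) [0.6177 0.291  0.004 ]
(219.5, 141) [0.617  0.1103 0.004 ]
(219.5, 198) [0.4339 0.109  0.004 ]
(163.5, 198) [0.434  0.2876 0.004 ]
```

View pics/crop1.png

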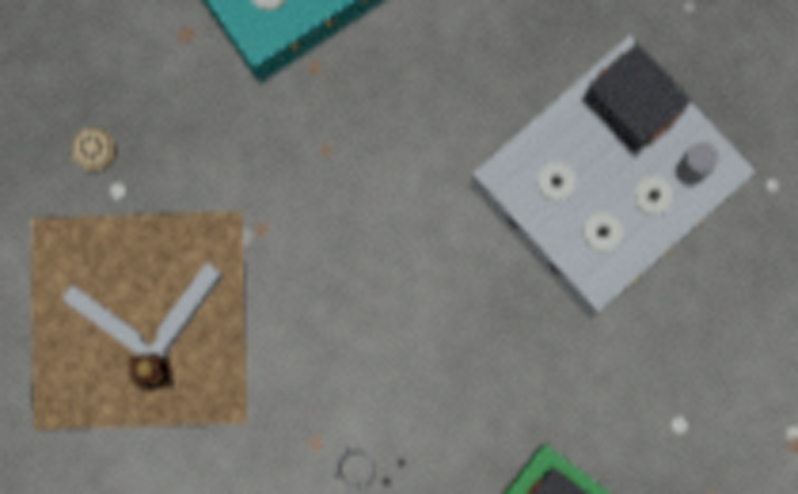

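The crop confirms it: the bare aluminium box has its robot-side corner at crop (595,303), and the square's post is at crop (150,370) with legs to (68,292) and (213,267). Next I fit the edges.

```bash
cat >> h.py <<'E'
def edge(g,p,q,w=4,sign=0,a=.12,b=.88,n=40):
    """subpixel points of strongest gradient along segment p-q (pixels); sign>0: brighter on the left-normal side"""
    p,q=np.array(p,float),np.array(q,float); d=(q-p)/np.linalg.norm(q-p); nrm=np.array([d[1],-d[0]])
    t=np.arange(-w,w+.01,.1); s=np.linspace(a,b,n)
    P=p+(q-p)*s[:,None]; G=P[:,None]+nrm*t[:,None]
    G=G.astype(np.float32); pr=cv2.remap(g,G[...,0].copy(),G[...,1].copy(),cv2.INTER_CUBIC)
    pr=cv2.GaussianBlur(pr,(0,0),sigmaX=6,sigmaY=1.5); gr=np.gradient(pr,axis=1)
    gr=gr*sign if sign else abs(gr)
    return P+nrm*t[gr.argmax(1)][:,None]
def line(pts):
    vx,vy,x,y=cv2.fitLine(np.float32(pts),cv2.DIST_HUBER,0,.01,.001).ravel(); return np.array([x,y]),np.array([vx,vy])
def wline(f,pts,z):
    c,d=line([onz(f,*p,z)[:2]*1000 for p in pts])
    r=np.array([onz(f,*p,z)[:2]*1000 for p in pts])-c
    return c/1000,d,np.std(r@[-d[1],d[0]])
def inter(c1,d1,c2,d2):
    s=np.linalg.solve(np.c_[d1,-d2],c2-c1); return c1+d1*s[0]
def C(x,y): return (155+x/3.8-.37,85+y/3.8-.37)
E
cat > fit.py <<'E'
from h import *
np.set_printoptions(precision=4,suppress=True)
f=bot.grab_frame('top'); g=f['img'].astype(np.float32).mean(2)
near,lf,rt,far=C(595,303),C(474,178),C(754,172),C(632,38)
out={}
for n,(p,q,sg) in dict(L=(near,lf,1),R=(near,rt,-1),FL=(lf,far,1),FR=(far,rt,1)).items():
    c,d,s=wline(f,edge(g,p,q,3,sg),.056); out[n]=(c,d); print(n,c,np.degrees(np.arctan(d[1]/d[0])),'sd mm',s)
k=inter(*out['L'],*out['R']); print('corner',k,'left corner',inter(*out['L'],*out['FL']),'right',inter(*out['R'],*out['FR']))
print('lens',np.linalg.norm(k-inter(*out['L'],*out['FL'])),np.linalg.norm(k-inter(*out['R'],*out['FR'])))
# square legs at top z=.024 : both long edges of each leg
for n,(p,q) in dict(Lo=((143,352),(63,299)),Li=((140,332),(75,286)),Ro=((166,350),(220,273)),Ri=((155,337),(206,263))).items():
    c,d,s=wline(f,edge(g,C(*p),C(*q),1.6,0,.1,.9),.024); out[n]=(c,d); print(n,c,np.degrees(np.arctan(d[1]/d[0])),s)
print('outer inter',inter(*out['Lo'],*out['Ro']),'inner',inter(*out['Li'],*out['Ri']))
E
python3 fit.py
```

```text
L [ 0.5821 -0.119 ] 42.33409 sd mm 5.326408058520836
R [ 0.5934 -0.2336] -50.546947 sd mm 5.903694770552465
FL [ 0.6956 -0.1551] -47.065365 sd mm 0.7795010293251372
FR [ 0.692 -0.253] 34.363335 sd mm 2.2272256741026597
corner [ 0.5346 -0.1622] left corner [ 0.6253 -0.0796] right [ 0.6391 -0.2892]
lens 0.12269599 0.16441563
Lo [0.5191 0.2282] 55.46181 0.18948603757837468
Li [0.5325 0.2226] 53.69453 0.17318161917332373
Ro [0.5324 0.1529] -35.362366 0.14383613612233756
Ri [0.5457 0.1607] -34.92889 0.20389783772865921
outer inter [0.4887 0.184 ] inner [0.5069 0.1878]
```

```bash
sed -i "s/L=(near,lf,1),R=(near,rt,-1),FL=(lf,far,1),FR=(far,rt,1)/L=(near,lf,-1),R=(near,rt,1),FL=(lf,far,-1),FR=(far,rt,-1)/" fit.py
cat >> fit.py <<'E'
for q in ['shield','tube_a','socket','chassis']:
    for d in bot.find_in('top',q)[:3]: print(q,np.round(d['position'],3),round(d['score'],2))
E
python3 fit.py
```

```text
L [ 0.5835 -0.1266] 41.566208 sd mm 0.12937207471640497
R [ 0.5865 -0.2445] -48.508904 sd mm 0.16554495985514223
FL [ 0.6964 -0.1421] -48.148552 sd mm 0.17376512584400436
FR [ 0.6912 -0.2536] 48.608685 sd mm 2.9445392691372674
corner [ 0.5267 -0.177 ] left corner [ 0.6387 -0.0777] right [ 0.6429 -0.3084]
lens 0.1496829 0.17547002
Lo [0.5196 0.2286] 55.38574 0.18017725512293345
Li [0.5357 0.2272] 53.725697 0.19914274991092082
Ro [0.5332 0.1524] -35.340076 0.1528857525172181
Ri [0.5458 0.1608] -35.059372 0.25444630420550146
outer inter [0.4887 0.1839] inner [0.507 0.188]
tube_a [ 0.569 -0.46   0.094] 0.77
tube_a [0.626 0.431 0.099] 0.73
tube_a [ 0.635 -0.186  0.059] 0.66
chassis [0.829 0.067 0.055] 0.98
chassis [ 0.312 -0.14   0.057] 0.98
chassis [ 0.635 -0.186  0.058] 0.78
```

Measured: chassis corner (0.5267, -0.177) at yaw -3.45°, face lengths 150 and 175 mm as the text says. Square origin is about (0.507, 0.188), yaw 9.7°, leg width about 13 mm. The grip point is therefore (0.481, 0.183). Moving above it.

apply_moves:
  claw: [0.085, 0.085, 0.085, 0.085, 0.085, 0.085, 0.085, 0.085, 0.085, 0.085, 0.085, 0.085, 0.085, 0.085, 0.085, 0.085, 0.085]
  xyz:
    - [0, 0, 0]
    - [0, 0, 0]
    - [0, 0, 0]
    - [0, 0, 0]
    - [-0.014, -0.0355, 0.0074]
    - [-0.014, -0.0355, 0.0074]
    - [-0.014, -0.0355, 0.0074]
    - [-0.014, -0.0355, 0.0074]
    - [-0.014, -0.0355, 0.0074]
    - [-0.014, -0.0355, 0.0074]
    - [-0.014, -0.0355, 0.0074]
    - [-0.014, -0.0355, 0.0074]
    - [-0.014, -0.0355, 0.0074]
    - [-0.014, -0.0355, 0.0074]
    - [-0.014, -0.0355, 0.0074]
    - [-0.014, -0.0355, 0.0074]
    - [0, 0, 0]
  twist:
    - [0, 0, -0.1425]
    - [0, 0, -0.1425]
    - [0, 0, -0.1425]
    - [0, 0, -0.1425]
    - [0, 0, 0]
    - [0, 0, 0]
    - [0, 0, 0]
    - [0, 0, 0]
    - [0, 0, 0]
    - [0, 0, 0]
    - [0, 0, 0]
    - [0, 0, 0]
    - [0, 0, 0]
    - [0, 0, 0]
    - [0, 0, 0]
    - [0, 0, 0]
    - [0, 0, 0]

```text
clock: 3.45
position: [0.4833, 0.1784, 0.1202]
tool_rot: [-3.139, -0.001, -2.98]
force: [-0.4, 1.6, 0.5]
grip_width: 0.0852
finger_force: 0.0
```

```bash
python3 - <<'E'
from h import *
a=bot.grab_frame('side'); b=bot.grab_frame('top'); 
G=np.array([.481,.183,.034]); print('side px of grip,post top',proj(a,G).round(1),proj(a,[.481,.183,.066]).round(1),'tcp',proj(a,[.483,.178,.12]))
for c in ['side','top']:
  for q in ['square_grip','square']: print(c,q,[(np.round(d['position'],3),round(d['score'],2)) for d in bot.find_in(c,q)[:2]])
im=np.hstack([cv2.resize(a['img'][150:290,130:290],None,fx=2.4,fy=2.4,interpolation=2),cv2.resize(b['img'][100:240,120:280],None,fx=2.4,fy=2.4,interpolation=2)])
cv2.imwrite('pics/pre.png',im[:,:,::-1])
print(bot.observe()['force'],bot.observe()['position'])
E
```

```text
side px of grip,post top [223.  226.7] [222.6 218.1] tcp [222.28158373 202.27417598]
side square_grip [(array([0.51 , 0.195, 0.023]), 0.88), (array([ 0.592, -0.168,  0.055]), 0.54)]
side square [(array([0.512, 0.197, 0.021]), 0.86)]
top square_grip [(array([0.545, 0.151, 0.022]), 0.68)]
top square [(array([0.542, 0.144, 0.022]), 0.54)]
[ 0.23386963  0.34349332 -0.27878801] [0.48100936 0.18441948 0.12121064]
```

View pics/pre.png

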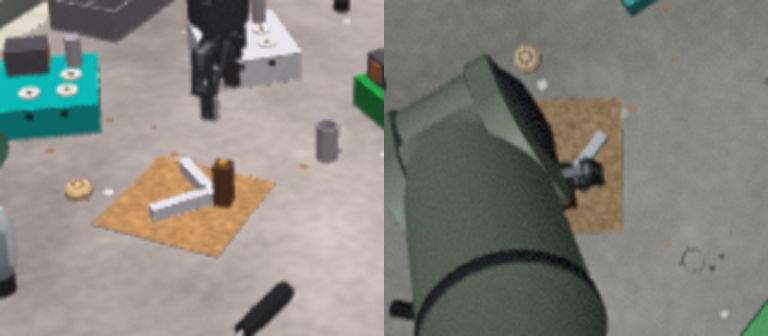

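Side crop shows the post at full-frame px (223,226), matching the predicted grip projection (223,227), so the place and height are confirmed in two views. Descending and gripping.

apply_moves:
  claw: [0.085, 0.085, 0.085, 0.085, 0.085, 0.085, 0.085, 0.02, 0.015, 0.015, 0.015, 0.015, 0.015, 0.015, 0.015]
  xyz:
    - [0, 0, 0.02]
    - [0, 0, 0.02]
    - [0, 0, 0.02]
    - [0, 0, 0.02]
    - [0, 0, 0.02]
    - [0, 0, 0.004]
    - [0, 0, 0]
    - [0, 0, 0]
    - [0, 0, 0]
    - [0, 0, 0]
    - [0, 0, 0]
    - [0, 0, 0]
    - [0, 0, 0]
    - [0, 0, 0]
    - [0, 0, 0]
  twist:
    - [0, 0, 0]
    - [0, 0, 0]
    - [0, 0, 0]
    - [0, 0, 0]
    - [0, 0, 0]
    - [0, 0, 0]
    - [0, 0, 0]
    - [0, 0, 0]
    - [0, 0, 0]
    - [0, 0, 0]
    - [0, 0, 0]
    - [0, 0, 0]
    - [0, 0, 0]
    - [0, 0, 0]
    - [0, 0, 0]
  force: 70

```text
clock: 5.25
position: [0.4816, 0.1834, 0.0176]
tool_rot: [3.142, 0.001, -2.973]
force: [-2.5, -0.7, 10.7]
grip_width: 0.0229
finger_force: 68.7
```

apply_moves:
  claw: [0.015, 0.015, 0.015, 0.015, 0.015, 0.015, 0.015]
  xyz:
    - [0, 0, -0.01]
    - [0, 0, -0.02]
    - [0, 0, -0.025]
    - [0, 0, -0.025]
    - [0, 0, -0.02]
    - [0, 0, 0]
    - [0, 0, 0]
  twist:
    - [0, 0, 0]
    - [0, 0, 0]
    - [0, 0, 0]
    - [0, 0, 0]
    - [0, 0, 0]
    - [0, 0, 0]
    - [0, 0, 0]

```text
clock: 5.95
position: [0.4814, 0.1833, 0.1172]
tool_rot: [3.141, 0.001, -2.974]
force: [-0.2, -0.5, -2.0]
grip_width: 0.0225
finger_force: 68.8
```

```bash
python3 - <<'E'
from h import *
np.set_printoptions(precision=4,suppress=True)
s=bot.observe();a=bot.grab_frame('side')
F=[]
for i in range(4): bot.grab_frame('side'); s=bot.observe();F.append(s['force'])
print(np.array(F),s['moment'],s['position'],s['tool_rot'],s['grip_width'],s['finger_force'])
cv2.imwrite('pics/lift.png',cv2.resize(a['img'][130:290,130:330],None,fx=3.6,fy=3.6,interpolation=2)[:,:,::-1])
E
```

```text
[[-0.3602 -0.4024 -1.5968]
 [ 0.6259  0.1672 -1.3448]
 [-0.7124  0.1429 -2.1286]
 [ 0.383   0.3667 -1.6886]] [-0.0397  0.0565  0.0069] [0.481  0.1832 0.1162] [-3.1412 -0.0014 -2.9734] 0.022710063363214416 68.82484316825867
```

View pics/lift.png

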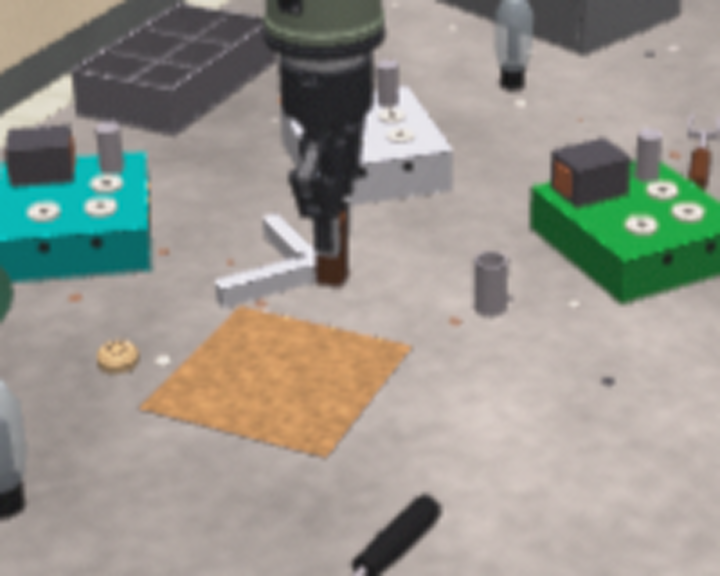

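The square is held level and clear of the mat (post at crop (332,250)). Now rotate and transit to a 25 mm standoff in front of the corner.

apply_moves:
  claw: [0.015, 0.015, 0.015, 0.015, 0.015, 0.015, 0.015, 0.015, 0.015, 0.015, 0.015, 0.015, 0.015, 0.015, 0.015, 0.015]
  xyz:
    - [0, 0, 0]
    - [0, 0, 0]
    - [-0.001, -0.0238, 0]
    - [-0.001, -0.0238, 0]
    - [-0.001, -0.0238, 0]
    - [-0.001, -0.0238, 0]
    - [-0.001, -0.0238, 0]
    - [-0.001, -0.0238, 0]
    - [-0.001, -0.0238, 0]
    - [-0.001, -0.0238, 0]
    - [-0.001, -0.0238, 0]
    - [-0.001, -0.0238, 0]
    - [-0.001, -0.0238, 0]
    - [-0.001, -0.0238, 0]
    - [-0.0013, -0.0236, 0]
    - [0, 0, 0]
  twist:
    - [0, 0, 0.1145]
    - [0, 0, 0.1145]
    - [0, 0, 0]
    - [0, 0, 0]
    - [0, 0, 0]
    - [0, 0, 0]
    - [0, 0, 0]
    - [0, 0, 0]
    - [0, 0, 0]
    - [0, 0, 0]
    - [0, 0, 0]
    - [0, 0, 0]
    - [0, 0, 0]
    - [0, 0, 0]
    - [0, 0, 0]
    - [0, 0, 0]

```text
clock: 7.8
position: [0.4752, -0.1291, 0.1165]
tool_rot: [-3.141, -0.001, 3.077]
force: [0.7, 0.2, -1.4]
grip_width: 0.0229
finger_force: 69.1
```

apply_moves:
  claw: [0.015, 0.015]
  xyz:
    - [0, -0.0238, 0]
    - [0, 0, 0]
  twist:
    - [0, 0, 0]
    - [0, 0, 0]

```text
clock: 8.0
position: [0.4739, -0.152, 0.1166]
tool_rot: [-3.141, -0.001, 3.078]
force: [-0.1, -0.2, -2.5]
grip_width: 0.0228
finger_force: 69.3
```

apply_moves:
  claw: [0.015, 0.015, 0.015, 0.015, 0.015, 0.015, 0.015]
  xyz:
    - [-0.001, -0.011, 0]
    - [-0.001, -0.011, 0]
    - [0, 0, 0.023]
    - [0, 0, 0.023]
    - [0, 0, 0.023]
    - [0, 0, 0.023]
    - [0, 0, 0]
  twist:
    - [0, 0, 0]
    - [0, 0, -0.003]
    - [0, 0, 0]
    - [0, 0, 0]
    - [0, 0, 0]
    - [0, 0, 0]
    - [0, 0, 0]

```text
clock: 8.7
position: [0.4736, -0.1717, 0.0228]
tool_rot: [3.141, -0.004, 3.084]
force: [0.7, -0.1, -1.2]
grip_width: 0.0228
finger_force: 69.1
```

```bash
python3 - <<'E'
from h import *
np.set_printoptions(precision=4,suppress=True)
b=bot.grab_frame('top'); a=bot.grab_frame('side')
F=[]
for i in range(8): bot.grab_frame('side'); s=bot.observe();F.append(s['force'])
print(np.mean(F,0),np.std(F,0),s['position'],s['tool_rot'],s['clock'])
im=np.hstack([cv2.resize(a['img'][120:220,180:280],None,fx=3.9,fy=3.9,interpolation=2),cv2.resize(b['img'][90:190,250:350],None,fx=3.9,fy=3.9,interpolation=2)])
cv2.imwrite('pics/app.png',im[:,:,::-1])
E
```

```text
[-0.0054  0.0432 -1.6022] [0.491  0.5159 0.4394] [ 0.4753 -0.172   0.0255] [-3.1414  0.0007  3.0838] 9.2
```

View pics/app.png

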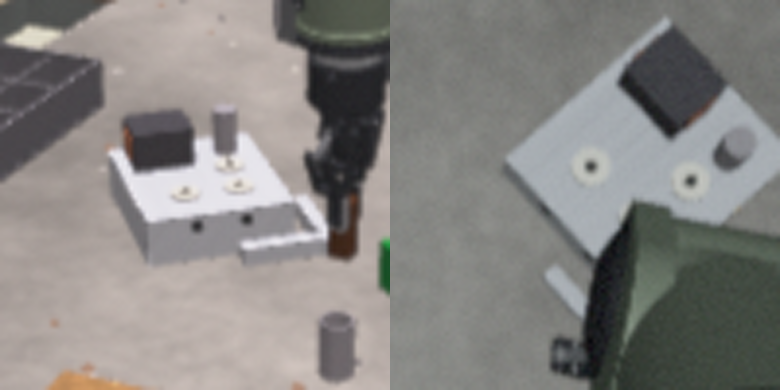

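Side crop: the square is low in front of the grey chassis corner with its right leg parallel to the face, and in the top crop the left leg lies parallel to the left face about 17 mm off. Advancing 16 mm and lowering 3 mm.

apply_moves:
  claw: [0.015, 0.015, 0.015, 0.015, 0.015, 0.015, 0.015, 0.015]
  xyz:
    - [-0.004, 0, 0.001]
    - [-0.004, 0, 0.001]
    - [-0.004, 0, 0.001]
    - [-0.003, 0, 0]
    - [-0.001, 0, 0]
    - [-0.001, 0, 0]
    - [-0.001, 0, 0]
    - [0, 0, 0]
  twist:
    - [0, 0, 0]
    - [0, 0, 0]
    - [0, 0, 0]
    - [0, 0, 0]
    - [0, 0, 0]
    - [0, 0, 0]
    - [0, 0, 0]
    - [0, 0, 0]

```text
clock: 10.0
position: [0.4931, -0.173, 0.022]
tool_rot: [-3.142, 0.0, 3.084]
force: [-0.3, 0.0, -1.3]
grip_width: 0.0228
finger_force: 69.1
```

apply_moves:
  claw: [0.015, 0.015, 0.015, 0.015]
  xyz:
    - [-0.0005, 0, 0]
    - [-0.0005, 0, 0]
    - [-0.0005, 0, 0]
    - [0, 0, 0]
  twist:
    - [0, 0, 0]
    - [0, 0, 0]
    - [0, 0, 0]
    - [0, 0, 0]

```text
clock: 10.4
position: [0.4946, -0.1731, 0.022]
tool_rot: [-3.142, 0.0, 3.084]
force: [-0.2, 0.1, -2.6]
grip_width: 0.0228
finger_force: 69.1
```

apply_moves:
  claw: [0.015, 0.015, 0.015, 0.015]
  xyz:
    - [-0.0005, 0, 0]
    - [-0.0005, 0, 0]
    - [0, 0, 0]
    - [0, 0, 0]
  twist:
    - [0, 0, 0]
    - [0, 0, 0]
    - [0, 0, 0]
    - [0, 0, 0]

```text
clock: 10.8
position: [0.4955, -0.1731, 0.022]
tool_rot: [-3.142, -0.0, 3.084]
force: [0.4, -0.2, -1.6]
grip_width: 0.0227
finger_force: 69.1
```

apply_moves:
  claw: [0.015, 0.015, 0.015, 0.015]
  xyz:
    - [-0.0005, 0, 0]
    - [-0.0005, 0, 0]
    - [0, 0, 0]
    - [0, 0, 0]
  twist:
    - [0, 0, 0]
    - [0, 0, 0]
    - [0, 0, 0]
    - [0, 0, 0]

```text
clock: 11.2
position: [0.4965, -0.1732, 0.022]
tool_rot: [-3.142, 0.0, 3.084]
force: [-0.6, -0.6, -1.9]
grip_width: 0.0229
finger_force: 69.1
```

apply_moves:
  claw: [0.015, 0.015, 0.015]
  xyz:
    - [-0.0005, 0, 0]
    - [0, 0, 0]
    - [0, 0, 0]
  twist:
    - [0, 0, 0]
    - [0, 0, 0]
    - [0, 0, 0]

```text
clock: 11.5
position: [0.497, -0.1732, 0.022]
tool_rot: [-3.142, -0.0, 3.084]
force: [0.5, 0.3, -1.0]
grip_width: 0.0229
finger_force: 69.1
```

apply_moves:
  claw: [0.015, 0.015, 0.015]
  xyz:
    - [-0.0005, 0, 0]
    - [0, 0, 0]
    - [0, 0, 0]
  twist:
    - [0, 0, 0]
    - [0, 0, 0]
    - [0, 0, 0]

```text
clock: 11.8
position: [0.4975, -0.1732, 0.022]
tool_rot: [3.142, -0.0, 3.084]
force: [-0.4, 0.6, -2.2]
grip_width: 0.0228
finger_force: 69.1
```

apply_moves:
  claw: [0.015, 0.015, 0.015]
  xyz:
    - [-0.0005, 0, 0]
    - [0, 0, 0]
    - [0, 0, 0]
  twist:
    - [0, 0, 0]
    - [0, 0, 0]
    - [0, 0, 0]

```text
clock: 12.1
position: [0.498, -0.1733, 0.022]
tool_rot: [-3.142, -0.0, 3.084]
force: [-0.4, -0.3, -2.1]
grip_width: 0.023
finger_force: 69.2
```

apply_moves:
  claw: [0.015, 0.015, 0.015]
  xyz:
    - [-0.0005, 0, 0]
    - [0, 0, 0]
    - [0, 0, 0]
  twist:
    - [0, 0, 0]
    - [0, 0, 0]
    - [0, 0, 0]

```text
clock: 12.4
position: [0.4981, -0.1734, 0.0219]
tool_rot: [-3.142, -0.001, 3.084]
force: [-4.5, -1.1, -1.1]
grip_width: 0.023
finger_force: 69.4
```

```bash
cat > fr.py <<'E'
from h import *
np.set_printoptions(precision=3,suppress=True)
F=[];M=[]
for i in range(10): bot.grab_frame('top'); s=bot.observe();F.append(s['force']);M.append(s['moment'])
F=np.mean(F,0);M=np.mean(M,0)
print(F,'M',M,'NL %.2f NR %.2f'%(F[:2]@[-.663,.748],F[:2]@[-.748,-.663]),s['position'],s['tool_rot'],s['clock'])
E
python3 fr.py
```

```text
[-4.652 -1.174 -0.771] M [-0.377  1.181 -0.091] NL 2.21 NR 4.26 [ 0.498 -0.173  0.022] [-3.141 -0.001  3.084] 12.9
```

apply_moves:
  claw: [0.015, 0.015, 0.015]
  xyz:
    - [-0.0002, -0.00015, 0]
    - [0, 0, 0]
    - [0, 0, 0]
  twist:
    - [0, 0, 0]
    - [0, 0, 0]
    - [0, 0, 0]

```text
clock: 13.2
position: [0.4983, -0.1735, 0.0219]
tool_rot: [-3.142, -0.001, 3.084]
force: [-5.8, -1.5, -0.9]
grip_width: 0.023
finger_force: 69.4
```

```bash
python3 fr.py
```

```text
[-5.095 -1.566 -1.275] M [-0.361  1.266 -0.112] NL 2.21 NR 4.85 [ 0.498 -0.174  0.022] [-3.142 -0.001  3.084] 13.7
```

Only the right leg bears so far (the NL reading is friction). Sliding along the right face until the left leg touches.

apply_moves:
  claw: [0.015, 0.015, 0.015]
  xyz:
    - [-0.0003, -0.0003, 0]
    - [0, 0, 0]
    - [0, 0, 0]
  twist:
    - [0, 0, 0]
    - [0, 0, 0]
    - [0, 0, 0]

```text
clock: 14.0
position: [0.4986, -0.1739, 0.0219]
tool_rot: [-3.142, -0.001, 3.084]
force: [-5.8, -2.2, -2.2]
grip_width: 0.0232
finger_force: 69.3
```

```bash
sed -i 's/range(10)/range(6)/' fr.py; python3 fr.py
```

```text
[-4.904 -1.871 -1.926] M [-0.39   1.229 -0.118] NL 1.85 NR 4.91 [ 0.499 -0.174  0.022] [-3.142 -0.001  3.084] 14.3
```

apply_moves:
  claw: [0.015, 0.015, 0.015]
  xyz:
    - [-0.0003, -0.0003, 0]
    - [0, 0, 0]
    - [0, 0, 0]
  twist:
    - [0, 0, 0]
    - [0, 0, 0]
    - [0, 0, 0]

```text
clock: 14.6
position: [0.4989, -0.1741, 0.0219]
tool_rot: [-3.142, -0.001, 3.084]
force: [-5.1, -1.8, -2.7]
grip_width: 0.0226
finger_force: 69.3
```

```bash
python3 fr.py
```

```text
[-4.723 -1.549 -1.914] M [-0.388  1.232 -0.114] NL 1.97 NR 4.56 [ 0.499 -0.174  0.022] [-3.142 -0.001  3.084] 14.9
```

apply_moves:
  claw: [0.015, 0.015, 0.015]
  xyz:
    - [-0.0003, -0.0003, 0]
    - [-0.0003, -0.0003, 0]
    - [0, 0, 0]
  twist:
    - [0, 0, 0]
    - [0, 0, 0]
    - [0, 0, 0]

```text
clock: 15.2
position: [0.4994, -0.1748, 0.0218]
tool_rot: [-3.142, -0.001, 3.084]
force: [-4.7, -1.5, -2.4]
grip_width: 0.0228
finger_force: 69.3
```

apply_moves:
  claw: [0.015, 0.015, 0.015]
  xyz:
    - [-0.0003, -0.0003, 0]
    - [0, 0, 0]
    - [0, 0, 0]
  twist:
    - [0, 0, 0]
    - [0, 0, 0]
    - [0, 0, 0]

```text
clock: 15.5
position: [0.4997, -0.1751, 0.0219]
tool_rot: [-3.142, -0.001, 3.084]
force: [-6.2, -1.8, -1.8]
grip_width: 0.0227
finger_force: 69.3
```

```bash
python3 fr.py
```

```text
[-5.    -1.694 -2.159] M [-0.407  1.206 -0.109] NL 2.05 NR 4.86 [ 0.5   -0.175  0.022] [-3.142 -0.001  3.084] 15.8
```

apply_moves:
  claw: [0.015, 0.015, 0.015]
  xyz:
    - [-0.0003, -0.0003, 0]
    - [-0.0003, -0.0003, 0]
    - [0, 0, 0]
  twist:
    - [0, 0, 0]
    - [0, 0, 0]
    - [0, 0, 0]

```text
clock: 16.1
position: [0.5003, -0.1758, 0.0219]
tool_rot: [-3.142, -0.001, 3.084]
force: [-4.6, -2.0, -2.4]
grip_width: 0.023
finger_force: 69.3
```

apply_moves:
  claw: [0.015, 0.015, 0.015]
  xyz:
    - [-0.0003, -0.0003, 0]
    - [-0.0003, -0.0003, 0]
    - [0, 0, 0]
  twist:
    - [0, 0, 0]
    - [0, 0, 0]
    - [0, 0, 0]

```text
clock: 16.4
position: [0.5007, -0.1763, 0.0218]
tool_rot: [3.142, -0.001, 3.084]
force: [-5.4, -0.4, -2.6]
grip_width: 0.0227
finger_force: 69.4
```

```bash
python3 fr.py
```

```text
[-5.439 -1.132 -2.062] M [-0.304  1.362 -0.023] NL 2.76 NR 4.82 [ 0.501 -0.176  0.022] [ 3.142 -0.001  3.084] 16.7
```

Left leg now touches. Mz says the right leg bears at its inner end and the left at its tip, so the square needs a small counter-clockwise turn about its inner corner.

apply_moves:
  claw: [0.015, 0.015, 0.015]
  xyz:
    - [0, -0.00015, 0]
    - [0, 0, 0]
    - [0, 0, 0]
  twist:
    - [0, 0, -0.005]
    - [0, 0, 0]
    - [0, 0, 0]

```text
clock: 17.0
position: [0.5007, -0.1765, 0.0218]
tool_rot: [3.142, -0.001, 3.089]
force: [-5.9, -2.0, -1.7]
grip_width: 0.0228
finger_force: 69.3
```

```bash
python3 fr.py
```

```text
[-5.047 -1.336 -1.837] M [-0.331  1.351 -0.167] NL 2.35 NR 4.66 [ 0.501 -0.176  0.022] [ 3.142 -0.001  3.089] 17.3
```

apply_moves:
  claw: [0.015, 0.015, 0.015]
  xyz:
    - [-0.0003, -0.0003, 0]
    - [0, 0, 0]
    - [0, 0, 0]
  twist:
    - [0, 0, -0.001]
    - [0, 0, 0]
    - [0, 0, 0]

```text
clock: 17.6
position: [0.5009, -0.1767, 0.0218]
tool_rot: [3.141, -0.001, 3.09]
force: [-6.3, -1.1, -1.9]
grip_width: 0.0227
finger_force: 69.5
```

```bash
python3 fr.py
```

```text
[-6.68  -0.735 -1.059] M [-0.119  1.493 -0.2  ] NL 3.88 NR 5.48 [ 0.501 -0.177  0.022] [ 3.141 -0.001  3.089] 17.9
```

apply_moves:
  claw: [0.015, 0.015, 0.015]
  xyz:
    - [-0.00025, -0.0001, 0]
    - [0, 0, 0]
    - [0, 0, 0]
  twist:
    - [0, 0, 0]
    - [0, 0, 0]
    - [0, 0, 0]

```text
clock: 18.2
position: [0.5008, -0.1767, 0.0218]
tool_rot: [3.141, -0.002, 3.09]
force: [-8.0, 0.3, 1.3]
grip_width: 0.0229
finger_force: 69.7
```

```bash
python3 fr.py
```

```text
[-7.837  0.172  0.861] M [-0.02   1.78  -0.168] NL 5.32 NR 5.75 [ 0.501 -0.177  0.022] [ 3.141 -0.002  3.09 ] 18.5
```

apply_moves:
  claw: [0.015, 0.015, 0.015]
  xyz:
    - [-0.0004, 0, 0]
    - [0, 0, 0]
    - [0, 0, 0]
  twist:
    - [0, 0, 0]
    - [0, 0, 0]
    - [0, 0, 0]

```text
clock: 18.8
position: [0.5009, -0.1767, 0.0218]
tool_rot: [3.141, -0.002, 3.089]
force: [-9.7, 0.1, 3.4]
grip_width: 0.023
finger_force: 70.1
```

```bash
python3 fr.py
```

```text
[-9.984  0.679  2.908] M [ 0.067  2.291 -0.202] NL 7.13 NR 7.02 [ 0.501 -0.177  0.022] [ 3.141 -0.002  3.089] 19.1
```

Measured about 7 N on each face, near flush. Holding here, then a second hold slightly firmer in case friction makes up part of the reading.

apply_moves:
  claw: [0.015, 0.015, 0.015, 0.015, 0.015, 0.015, 0.015, 0.015, 0.015, 0.015, 0.015, 0.015]
  xyz:
    - [0, 0, 0]
    - [0, 0, 0]
    - [0, 0, 0]
    - [0, 0, 0]
    - [0, 0, 0]
    - [0, 0, 0]
    - [0, 0, 0]
    - [0, 0, 0]
    - [0, 0, 0]
    - [0, 0, 0]
    - [0, 0, 0]
    - [0, 0, 0]
  twist:
    - [0, 0, 0]
    - [0, 0, 0]
    - [0, 0, 0]
    - [0, 0, 0]
    - [0, 0, 0]
    - [0, 0, 0]
    - [0, 0, 0]
    - [0, 0, 0]
    - [0, 0, 0]
    - [0, 0, 0]
    - [0, 0, 0]
    - [0, 0, 0]

```text
clock: 20.3
position: [0.5009, -0.1767, 0.0218]
tool_rot: [3.141, -0.002, 3.089]
force: [-10.0, 0.6, 2.8]
grip_width: 0.0232
finger_force: 70.1
```

apply_moves:
  claw: [0.015, 0.015, 0.015]
  xyz:
    - [-0.0003, 0, 0]
    - [0, 0, 0]
    - [0, 0, 0]
  twist:
    - [0, 0, 0.002]
    - [0, 0, 0]
    - [0, 0, 0]

```text
clock: 20.6
position: [0.5009, -0.1767, 0.0218]
tool_rot: [3.141, -0.003, 3.088]
force: [-12.7, 1.0, 5.5]
grip_width: 0.0228
finger_force: 70.3
```

```bash
python3 fr.py
```

```text
[-12.306   0.399   4.759] M [ 0.101  2.628 -0.028] NL 8.46 NR 8.94 [ 0.501 -0.177  0.022] [ 3.141 -0.003  3.088] 20.9
```

apply_moves:
  claw: [0.015, 0.015, 0.015, 0.015, 0.015, 0.015, 0.015, 0.015, 0.015, 0.015, 0.015, 0.015]
  xyz:
    - [0, 0, 0]
    - [0, 0, 0]
    - [0, 0, 0]
    - [0, 0, 0]
    - [0, 0, 0]
    - [0, 0, 0]
    - [0, 0, 0]
    - [0, 0, 0]
    - [0, 0, 0]
    - [0, 0, 0]
    - [0, 0, 0]
    - [0, 0, 0]
  twist:
    - [0, 0, 0]
    - [0, 0, 0]
    - [0, 0, 0]
    - [0, 0, 0]
    - [0, 0, 0]
    - [0, 0, 0]
    - [0, 0, 0]
    - [0, 0, 0]
    - [0, 0, 0]
    - [0, 0, 0]
    - [0, 0, 0]
    - [0, 0, 0]

```text
clock: 22.1
position: [0.5008, -0.1767, 0.0218]
tool_rot: [3.141, -0.003, 3.088]
force: [-11.2, 1.1, 5.0]
grip_width: 0.0225
finger_force: 70.3
```

```bash
python3 - <<'E'
from h import *
f=bot.grab_frame('side'); cv2.imwrite('pics/press.png',cv2.resize(f['img'][130:220,190:290],None,fx=6,fy=6,interpolation=2)[:,:,::-1])
E
python3 fr.py
```

```text
[-11.966   0.59    4.947] M [0.115 2.612 0.   ] NL 8.37 NR 8.56 [ 0.501 -0.177  0.022] [ 3.141 -0.003  3.088] 22.45
```

View pics/press.png

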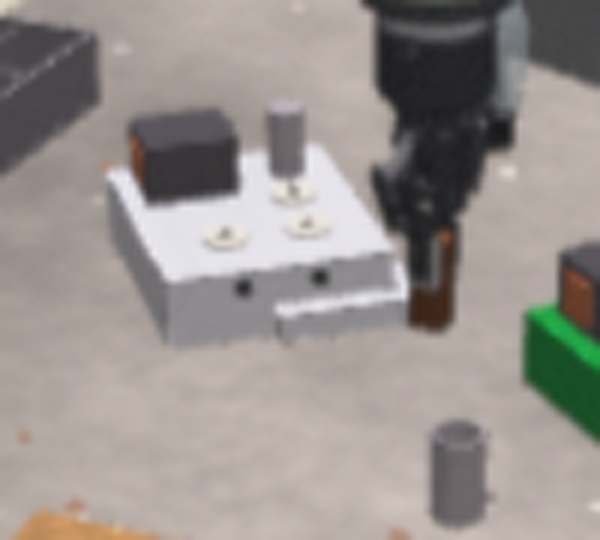

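The crop shows the left leg (crop (340,315)) lying flush along the left face, low and level, with 8.4 and 8.6 N held. Backing off, lifting and returning to the mat.

apply_moves:
  claw: [0.015, 0.015, 0.015, 0.015, 0.015, 0.015, 0.015, 0.015, 0.015, 0.015]
  xyz:
    - [0.002, 0, 0]
    - [0.005, 0, 0]
    - [0.008, 0, 0]
    - [0.01, 0, 0]
    - [0, 0, -0.015]
    - [0, 0, -0.025]
    - [0, 0, -0.025]
    - [0, 0, -0.02]
    - [0, 0, -0.01]
    - [0, 0, 0]
  twist:
    - [0, 0, 0]
    - [0, 0, 0]
    - [0, 0, 0]
    - [0, 0, 0]
    - [0, 0, 0]
    - [0, 0, 0]
    - [0, 0, 0]
    - [0, 0, 0]
    - [0, 0, 0]
    - [0, 0, 0]

```text
clock: 23.45
position: [0.4777, -0.1758, 0.1179]
tool_rot: [-3.141, 0.002, 3.088]
force: [0.9, 0.3, -3.2]
grip_width: 0.0231
finger_force: 69.3
```

apply_moves:
  claw: [0.015, 0.015, 0.015, 0.015, 0.015, 0.015, 0.015, 0.015, 0.015, 0.015, 0.015, 0.015, 0.015, 0.015, 0.015, 0.015, 0.015, 0.015]
  xyz:
    - [0.0005, 0.0236, 0]
    - [0.0005, 0.0236, 0]
    - [0.0005, 0.0236, 0]
    - [0.0005, 0.0236, 0]
    - [0.0005, 0.0236, 0]
    - [0.0005, 0.0236, 0]
    - [0.0005, 0.0236, 0]
    - [0.0005, 0.0236, 0]
    - [0.0005, 0.0236, 0]
    - [0.0005, 0.0236, 0]
    - [0.0005, 0.0236, 0]
    - [0.0005, 0.0236, 0]
    - [0.0005, 0.0236, 0]
    - [0.0005, 0.0236, 0]
    - [0.0005, 0.0236, 0]
    - [0.0005, 0.0236, 0]
    - [0, 0, 0]
    - [0, 0, 0]
  twist:
    - [0, 0, 0]
    - [0, 0, 0]
    - [0, 0, 0]
    - [0, 0, 0]
    - [0, 0, 0]
    - [0, 0, 0]
    - [0, 0, 0]
    - [0, 0, 0]
    - [0, 0, 0]
    - [0, 0, 0]
    - [0, 0, 0]
    - [0, 0, 0]
    - [0, 0, 0]
    - [0, 0, 0]
    - [0, 0, 0]
    - [0, 0, 0]
    - [0, 0, 0]
    - [0, 0, 0]

```text
clock: 25.25
position: [0.4891, 0.2017, 0.1158]
tool_rot: [-3.141, -0.001, 3.089]
force: [-0.4, 0.4, -2.2]
grip_width: 0.0229
finger_force: 69.3
```

apply_moves:
  claw: [0.015, 0.015, 0.015, 0.015, 0.015, 0.015, 0.015, 0.015]
  xyz:
    - [0, 0, 0.02]
    - [0, 0, 0.025]
    - [0, 0, 0.025]
    - [0, 0, 0.015]
    - [0, 0, 0.006]
    - [0, 0, 0.002]
    - [0, 0, 0.001]
    - [0, 0, 0]
  twist:
    - [0, 0, 0]
    - [0, 0, 0]
    - [0, 0, 0]
    - [0, 0, 0]
    - [0, 0, 0]
    - [0, 0, 0]
    - [0, 0, 0]
    - [0, 0, 0]

```text
clock: 26.05
position: [0.4902, 0.2018, 0.0236]
tool_rot: [3.141, 0.001, 3.087]
force: [0.2, -0.5, -2.0]
grip_width: 0.0228
finger_force: 69.3
```

apply_moves:
  claw: [0.015, 0.015, 0.015]
  xyz:
    - [0, 0, 0.001]
    - [0, 0, 0.001]
    - [0, 0, 0]
  twist:
    - [0, 0, 0]
    - [0, 0, 0]
    - [0, 0, 0]

```text
clock: 26.35
position: [0.4899, 0.2019, 0.0211]
tool_rot: [3.142, 0.0, 3.088]
force: [0.4, 0.3, -2.3]
grip_width: 0.0231
finger_force: 69.3
```

apply_moves:
  claw: [0.015, 0.015]
  xyz:
    - [0, 0, 0.001]
    - [0, 0, 0]
  twist:
    - [0, 0, 0]
    - [0, 0, 0]

```text
clock: 26.55
position: [0.4898, 0.2019, 0.0199]
tool_rot: [-3.142, -0.0, 3.088]
force: [-0.5, -0.4, -2.4]
grip_width: 0.0227
finger_force: 69.3
```

apply_moves:
  claw: [0.015, 0.015, 0.015]
  xyz:
    - [0, 0, 0.001]
    - [0, 0, 0.0005]
    - [0, 0, 0]
  twist:
    - [0, 0, 0]
    - [0, 0, 0]
    - [0, 0, 0]

```text
clock: 26.85
position: [0.4898, 0.2019, 0.0184]
tool_rot: [-3.141, -0.0, 3.088]
force: [0.0, 0.2, -2.3]
grip_width: 0.0227
finger_force: 69.3
```

apply_moves:
  claw: [0.015, 0.015]
  xyz:
    - [0, 0, 0.0007]
    - [0, 0, 0]
  twist:
    - [0, 0, 0]
    - [0, 0, 0]

```text
clock: 27.05
position: [0.4898, 0.2019, 0.0177]
tool_rot: [-3.142, -0.0, 3.088]
force: [-0.3, -0.0, -1.4]
grip_width: 0.0227
finger_force: 69.3
```

apply_moves:
  claw: [0.015, 0.015]
  xyz:
    - [0, 0, 0.0006]
    - [0, 0, 0]
  twist:
    - [0, 0, 0]
    - [0, 0, 0]

```text
clock: 27.25
position: [0.4898, 0.2019, 0.0176]
tool_rot: [-3.142, 0.0, 3.088]
force: [-2.3, -1.5, 9.4]
grip_width: 0.0226
finger_force: 70.7
```

apply_moves:
  claw: [0.03, 0.04, 0.05, 0.06, 0.07, 0.07]
  xyz:
    - [0, 0, 0]
    - [0, 0, 0]
    - [0, 0, 0]
    - [0, 0, 0]
    - [0, 0, 0]
    - [0, 0, 0]
  twist:
    - [0, 0, 0]
    - [0, 0, 0]
    - [0, 0, 0]
    - [0, 0, 0]
    - [0, 0, 0]
    - [0, 0, 0]

```text
clock: 27.85
position: [0.4898, 0.2019, 0.0172]
tool_rot: [-3.142, -0.0, 3.088]
force: [0.1, 0.1, -0.1]
grip_width: 0.0702
finger_force: 0.0
```

Set down and released; raising the arm straight up, then clear to look.

apply_moves:
  claw: [0.07, 0.07, 0.07, 0.07, 0.07, 0.07, 0.07, 0.07]
  xyz:
    - [0, 0, -0.015]
    - [0, 0, -0.03]
    - [0, 0, -0.03]
    - [0, 0, -0.03]
    - [0, 0, -0.03]
    - [0, 0, -0.02]
    - [0, 0, 0]
    - [0, 0, 0]
  twist:
    - [0, 0, 0]
    - [0, 0, 0]
    - [0, 0, 0]
    - [0, 0, 0]
    - [0, 0, 0]
    - [0, 0, 0]
    - [0, 0, 0]
    - [0, 0, 0]

```text
clock: 28.65
position: [0.4898, 0.2019, 0.1722]
tool_rot: [3.141, 0.0, 3.088]
force: [-0.2, -0.3, 0.1]
grip_width: 0.0698
finger_force: 0.0
```

```bash
python3 - <<'E'
from h import *
a=bot.grab_frame('side'); print('expected post px',proj(a,[.4898,.2019,.034]),'mat centre',proj(a,[.5257,.1995,.004]),bot.observe()['force'])
save(a,'end.png',(90,110,310,275),3.6)
E
```

```text
expected post px [217.67008375 229.0757608 ] mat centre [208.41153585 233.94288202] [-0.09146657 -0.41714314 -0.34754916]
```

View pics/end.png

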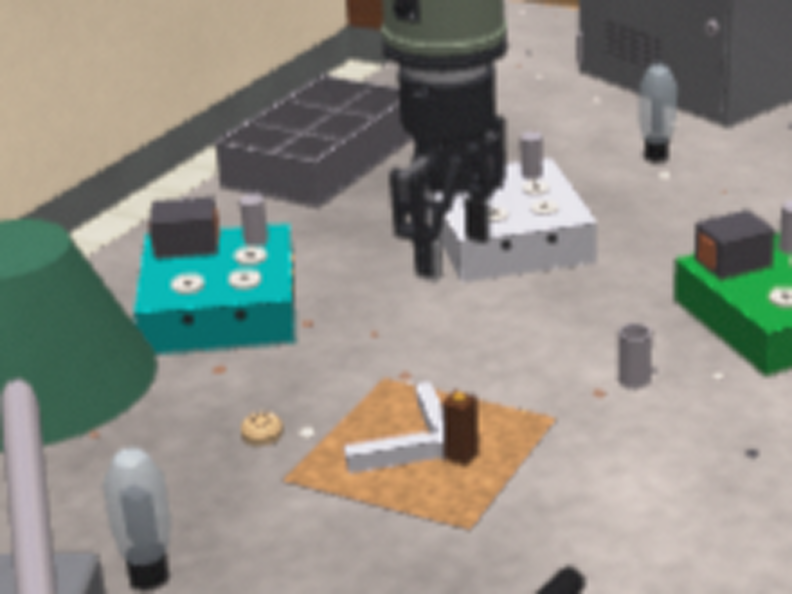

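The square lies flat in the middle of the mat (post at crop (460,428), mat centre about (420,450)). The gripper is clear and the tubes, shield and socket stand undisturbed. Handing in.

```bash
python3 -c "
from workcell import bot
print(bot.job_done())"
```

```text
the job is handed in; nothing more can be done
None
```

I held the square on both faces of the aluminium chassis corner at about 7 N and then about 8.5 N (for over a second each, by the wrist force reading), laid it back flat in the middle of its mat, released it and handed the job in; no verdict came back.

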